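Index the decorating turntable to the next hole

ROBOT

A 6-joint arm with a two-finger parallel gripper is mounted at the origin on the work surface; the furniture and walls round the work are solid. World frame = base frame: x ahead of the robot, y to its left, z up, the work surface at z = 0. Lengths are in m, angles in rad, forces in N, time in s.
With the tool pointing down it reaches from about 0.25 to 0.725 m from the base axis. Payload 4 kg.
Tool frame: the origin (TCP) lies midway between the tips of the shut fingers; the grasp point (between the pads) lies 19 mm behind it; z points along the fingers, y is the line along which they close (so a half turn about z gives the same grasp; the last joint's range is limited). The gripper opens to 85 mm and grips with 20 to 120 N. Pads are 22 mm wide; open, the fingers measure 114 mm over their backs; the gripper's body (76 mm by 85 mm) begins 54 mm behind the grasp point. The pads swing forward as they close: fully open they stand 13 mm farther back than shut.
Start: joints at [-1.291, 0.241, 0.005, 1.335, 0, 1.571], TCP at [0.138, -0.481, 0.231] pointing down, gripper open.
Joint ranges: [-2.72, 2.72], [-1.05, 1.87], [-1.09, 1.28], [-1.99, 2.15], [-1.42, 1.44], [-3.14, 3.14]. Speed limits (rad/s): [2.79, 2.79, 3.14, 3.14, 3.14, 3.14].

INTERFACE

Orientations are given as a rotation vector (axis times angle).
In Python, from rig import ctrl gives the robot as it stands.
- The arm moves only by the shell command python3 -m jog 'ROWS' [FORCE]. ROWS is JSON, a list of rows, each a list of 5 numbers: the shift along the tool's x, y, z in m, then the turn about the tool's z in degrees, then the finger opening in m, from 0 to 0.0854. In form: [[dx, dy, dz, yaw, claw], ...]. A call has 1 to 20 rows; each row shifts and turns the commanded pose from where the row before left it, along the tool's axes as they then stand; what a row does not reach is not made up. A row lasts 1/12 s, in which the tool goes at most 41.7 mm and 7.16 degrees, less where a joint would pass 70% of its speed; a pose out of reach is approached as far as the arm can. A call with a gripper value outside its range is refused whole. The fingers move at their own pace and stop on an object; FORCE is the grip in N (left out, the last holds). Time passes only in rows, so rows that do not move let the fingers close. It gives the time, the measured TCP pose, the force, the opening and the grip force at its end, in the units of the state.
- ctrl.get_obs(): the state, without advancing time (a new reading comes with each control period).
- ctrl.capture(name): name is "side" or "top" or "wrist"; returns (picture, depth): 480x640x3 uint8, red, green, blue; 480x640 float32, m along the optical axis (not along the pixel's ray), 0 where there is no reading.
- ctrl.calibration(name): a dict with "K" (3x3 intrinsics, pixels), "eye" and "attitude" of the camera in the world. Camera axes: x right, y down, z forward; pixel columns grow to the right and rows downward; lengths in m; the calibration is good to about 2 mm. The wrist camera is an equidistant fisheye: a pixel r from the principal point sees the ray r / f radians off the axis. A picture is of the moment at which its call begins: read the wrist's pose just before it. calibration takes no time and is no camera call; for the wrist camera it gives the pose at the moment of the call.
- ctrl.hand_in(): hands the job in; it is judged then, once.
The state is a dict: "time": time; "q": joint angles; "qvel": joint speeds; "joint_torque": joint torques, N m; "tool_pos": TCP position; "eef_rot": TCP orientation; "force": force on the tool from outside, world axes, zero at the start; "ft_torque": the same for the moment, N m; "grip_width": finger opening in m; "grip_force": force on a finger pad.
Only numpy, scipy, OpenCV 4.12 (cv2) and the standard library are available. Lean on these libraries where they do the work, as an engineer would, in place of code of your own. Each camera call takes 0.05 s, during which the arm holds its last target. There are 200 camera calls.

TASK

Index the decorating turntable by one hole: press its plunger in by the round pad, and while it is in, turn the table counter-clockwise (seen from above) to the very next hole of the dividing plate, so that the plunger springs fully up again and locks the table there. Do it with the fingertips only, pinching and lifting nothing; the cup on the table just rides along and must not be touched, and everything round about stays where it stands.

Things in the scene. Friction and masses are not known exactly. Their poses are not given: they have to be found in the camera images.
- index_base: fixed grey drum, 254 mm across, screwed to the worktable, with a steel dividing plate on top (plate's upper face 40 mm above the worktable). Eight dark holes, 45 degrees apart, lie on a circle of 100 mm radius on the plate, joined by a narrow dark ring slot. Origin: centre of the underside, on the vertical turning axis; z up. With turntable at 0 the plunger is at this body's -x side.
- turntable (a joint): angle of the table on the base, rad; 0 at the hole where it starts (there is up to 0.02 play), growing counter-clockwise seen from above; one hole is 0.785 (45 degrees). Turns freely with slight friction (about 0.05 N m) while the plunger is in and stays where it is left; locked while the plunger is up in a hole.
- plunger (a joint): how far the plunger is pressed down, m: 0 fully up (locked in a hole), 0.013 fully down. A spring pushes it up: about 3 N at the top, 8 N fully down. The table is free from about 0.009 on. The pin is round-nosed: let go within about 4 mm of a hole's middle it centres itself and springs fully up; let go between holes it stays down against the plate, at about 0.008, and springs up as soon as the table is turned on to a hole.
- plunger_pad (a point): centre of the upper face of the plunger's black round pad (48 mm across, with a rim 3 mm high and 40 mm across inside it; grippy rubber face), which is where a fingertip presses straight down. It sits on an arm of the table, 100 mm from the turning axis, 84 mm above the worktable when up, moves down with the plunger and round with the table; below the pad there is a 23 mm gap to the arm (17 mm to the bush round the stem).
- next_hole (a point): middle of the next hole counter-clockwise, on the plate's upper face, 40 mm above the worktable: the plunger pad must come to stand straight above it. Fixed to the base.
- table_center (a point): middle of the upper face of the round wooden table (156 mm across, 54 mm above the worktable), on the turning axis.
- work_cup: small loose clay cup, 51 x 53 mm, 35 mm high, standing near the middle of the table; origin under its middle. It rides along and is not touched.
- vase: bystander: small clay vase, 35 mm across, 51 mm high, left of the turntable; origin under its middle
- tripod_cup: bystander: clay cup on three feet, 80 mm across, 66 mm high, left of the turntable; origin under its middle
- tripod_bowl: bystander: clay bowl on three feet, 106 mm across, 67 mm high, far left; origin under its middle
- jar_lid: bystander: domed clay lid with a loop handle, 77 mm across, 44 mm high, right of the turntable; origin under its middle
- braid: bystander: braided clay roll, 77 x 153 mm, 26 mm high, at the back right; origin under its middle
- spoon: bystander: wooden spoon, 139 mm long, lying in front of the turntable; origin under its middle
Not all that is in view belongs to the job. What is shaped like the work_cup but green or white is not meant.

How it is judged:
On the way, in this order (a step that is already met when the one before it is completed fails the run):
1. the plunger is pressed in while the table still stands at its first hole (value of joint plunger above 0.006 m and value of joint turntable between -0.1 and 0.1 rad), for 0.02 s.
2. the table is turned on counter-clockwise, past the middle between the two holes (value of joint turntable above 0.4 rad), for 0.02 s.
At the end, for the whole second after the job is handed in: The table stands at the next hole counter-clockwise (0.785 rad, within 0.04), at rest, with the plunger sprung up to within 2 mm of its top; the cup stands upright on the table, within 35 mm of its middle (value of joint turntable between 0.745 and 0.825 rad and value of joint plunger below 0.002 m and velocity of joint turntable between -0.05 and 0.05 rad/s and horizontal distance between work_cup and table_center below 0.035 m and angle between work_cup's own z axis and vertical below 0.2 rad); the robot touches nothing.
It fails at once if the cup on the table is touched by the robot (contact force between any of the fingers, the arm and work_cup above 0.5 N).
It fails at once if the cup is lifted off the table (height (world z) of work_cup above 0.07 m).
It fails at once if a bystander is lifted, knocked or moved by more than 20 mm (distance of any of vase, tripod_cup, tripod_bowl, jar_lid, braid, spoon from where it was at the start of the episode above 0.02 m).
It also fails if it takes over 38 s, if anything falls off the work surface, if the arm or the gripper's body presses on something with over 40 N, if the wrist force passes 120 N, or if a joint passes its speed limit or range.

## Working session

There is one attempt and no reset: what is moved stays moved. The work goes in short steps, Python scripts to look and compute and a shell command to move; the robot and the scene stay as the last step left them, time stands still between calls to the robot, and variables do not carry over. Pictures are saved under pics/ and viewed, at most 10 in all, crops included, and the job is handed in when it is done.

```bash
mkdir -p pics; python3 - <<'E'
from rig import ctrl
import cv2,numpy as np
o=ctrl.get_obs();print(o['time'],o['tool_pos'],o['eef_rot'],o['grip_width'])
for n in('top','side'):
    p,d=ctrl.capture(n);cv2.imwrite(f'pics/{n}0.png',p[:,:,::-1]);np.savez(f'{n}0.npz',p=p,d=d,**{k:np.array(v) for k,v in ctrl.calibration(n).items()})
    c=ctrl.calibration(n);print(n,c)
E
```

```text
0.0 [ 0.1379211  -0.47994094  0.23041542] [-3.10882811e+00 -4.37831849e-01  4.43536902e-04] 0.08603828804860857
top {'K': array([[575.39389556,   0.        , 317.44074174],
       [  0.        , 575.39389556, 244.14418466],
       [  0.        ,   0.        ,   1.        ]]), 'eye': array([0.36548427, 0.17647256, 1.76898795]), 'attitude': array([-2.1549708 ,  2.21308126, -0.05415507])}
side {'K': array([[478.99252948,   0.        , 308.74854875],
       [  0.        , 478.99252948, 243.28089864],
       [  0.        ,   0.        ,   1.        ]]), 'eye': array([0.3308632 , 1.00743006, 0.78114737]), 'attitude': array([-0.24384944,  2.78101554, -1.32668195])}
```

View pics/top0.png

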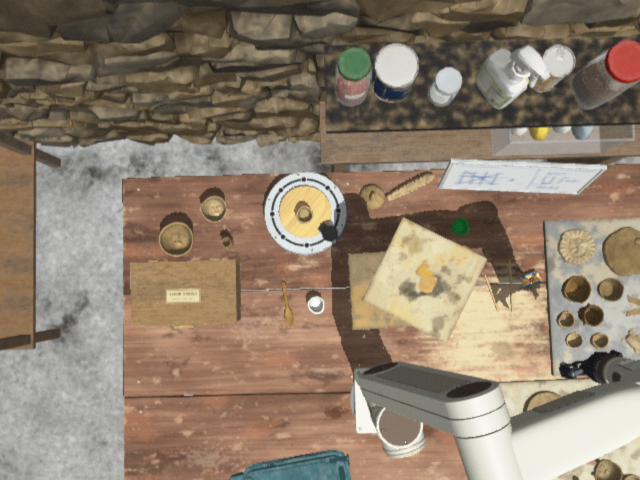

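View pics/side0.png

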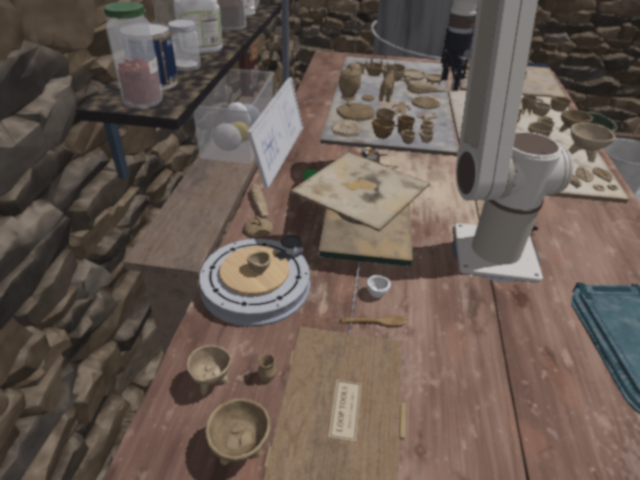

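The top view shows the turntable centred near (304,213), with the black pad at about (328,231), lower right of centre. The braid and lid are at (370–430,190), the spoon at (287,305), and the clay cups at the left. The side view agrees, with the pad at about (291,243).

```bash
cat > h.py <<'E'
import numpy as np,cv2
from scipy.spatial.transform import Rotation as R
def ray(c,uv,z):
    K=c['K'];d=np.array([(uv[0]-K[0,2])/K[0,0],(uv[1]-K[1,2])/K[1,1],1.])
    d=R.from_rotvec(c['attitude']).apply(d);return c['eye']+d*(z-c['eye'][2])/d[2]
E
python3 - <<'E'
from h import *
for n,ctr in(('top',(304,213)),('side',(255,275))):
    c=dict(np.load(n+'0.npz'));p=c['p']
    hsv=cv2.cvtColor(p,cv2.COLOR_RGB2HSV)
    x0,y0=ctr;r=60;win=np.zeros(p.shape[:2],np.uint8);cv2.circle(win,ctr,r if n=='side' else 48,1,-1)
    for nm,m,z in(('wood',(hsv[...,1]>90)&(hsv[...,2]>150),.054),('black',(p.max(2)<60),.084)):
        m=(m&(win>0)).astype(np.uint8)
        cs,_=cv2.findContours(m,0,1);
        for k in sorted(cs,key=cv2.contourArea)[-3:]:
            if cv2.contourArea(k)<15: continue
            M=cv2.moments(k);u=(M['m10']/M['m00'],M['m01']/M['m00'])
            e=cv2.minEnclosingCircle(k)
            print(n,nm,cv2.contourArea(k),np.round(u,1),np.round(e[0],1),round(e[1],1),ray(c,u,z).round(4),ray(c,e[0],z).round(4))
    crop=p[y0-60:y0+60,x0-70:x0+70,::-1]
    cv2.imwrite(f'pics/{n}c.png',cv2.resize(crop,None,fx=3,fy=3,interpolation=cv2.INTER_CUBIC)) 
a,b=[cv2.imread(f'pics/{n}c.png') for n in('top','side')]
cv2.imwrite('pics/both.png',cv2.resize(np.hstack([a,b]),(800,343)))
E
```

```text
top wood 48.5 [258.9 214.6] [258.  216.5] 9.5 [0.565  0.3691 0.054 ] [0.5596 0.3719 0.054 ]
top wood 67.0 [271.2 243.3] [272. 243.] 8.9 [0.4779 0.3339 0.054 ] [0.4788 0.3316 0.054 ]
top wood 1916.0 [304.1 210.7] [304.6 211.4] 25.7 [0.5733 0.2333 0.054 ] [0.5711 0.2316 0.054 ]
top black 180.5 [329.5 231.5] [331.2 226.1] 13.9 [0.506  0.1592 0.084 ] [0.5218 0.1537 0.084 ]
side black 29.5 [214.8 316.6] [215.5 314.5] 14.3 [0.5977 0.4145 0.084 ] [0.598 0.409 0.084]
side black 62.0 [282.3 253.4] [281. 251.] 13.4 [0.5085 0.2053 0.084 ] [0.5132 0.1976 0.084 ]
side black 344.0 [294.3 241.5] [299.5 243. ] 23.3 [0.49   0.1583 0.084 ] [0.4773 0.1614 0.084 ]
```

View pics/both.png

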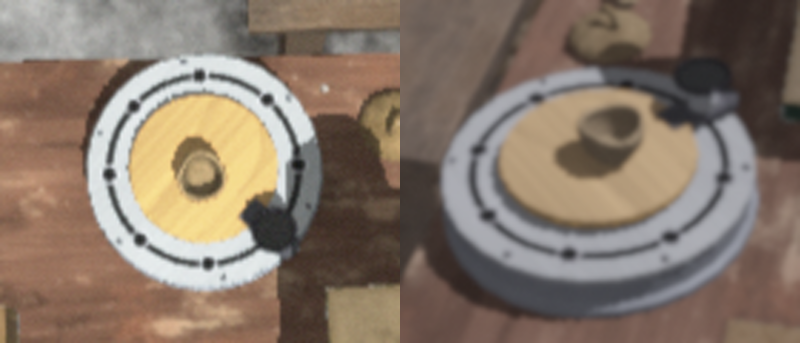

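```bash
python3 - <<'E'
from h import *
c=dict(np.load('top0.npz'))
f=lambda u,v:(u*1.05/3+234,v*1.05/3+153)
H=np.array([ray(c,f(*q),.04)[:2] for q in[(199,75),(267,99),(298,164),(208,264),(140,239),(109,174),(134,106)]])
C=(H[0]+H[3]+H[1]+H[4]+H[2]+H[5])/6
r=np.hypot(*(H-C).T);a=np.degrees(np.arctan2(*(H-C).T[::-1]))
print('C',C,'r',r.round(4),'ang',a.round(1))
idx=np.array([0,-1,-2,3,2,1,.5*2*0+0]);
# phase mod 45
ph=np.degrees(np.angle(np.exp(1j*np.radians(a*8)).sum()))/8
for k in range(8):
    t=np.radians(ph+45*k);print(round(ph+45*k,1),(C+.1*np.array([np.cos(t),np.sin(t)])).round(4))
s=dict(np.load('side0.npz'))
# side pad center composite (703,75)-> crop
print('pad top',ray(c,f(275,230),.084),'pad side',ray(s,((703-400)*.35+185,75*.35+215),.084))
# reach
d=c['d'];h=lambda u,v:None
# heights of tall things near: board
for u,v in[(425,275),(480,250),(405,225),(375,300),(500,285),(375,195),(328,231)]:
    z=d[v,u]; print((u,v),ray(c,(u,v),c['eye'][2]-z).round(3))
E
```

```text
C [0.57035527 0.2303474 ] r [0.1004 0.1003 0.1    0.1008 0.0999 0.1002 0.0999] ang [   1.3  -43.6  -88.5 -178.7  136.4   91.5   46.2]
1.4 [0.6703 0.2327]
46.4 [0.6394 0.3027]
91.4 [0.568  0.3303]
136.4 [0.498  0.2994]
181.4 [0.4704 0.228 ]
226.4 [0.5013 0.158 ]
271.4 [0.5727 0.1304]
316.4 [0.6427 0.1613]
pad top [0.50009527 0.15707941 0.084     ] pad side [0.49763629 0.1588037  0.084     ]
(425, 275) [ 0.371 -0.113  0.098]
(480, 250) [ 0.443 -0.3    0.006]
(405, 225) [ 0.519 -0.062  0.087]
(375, 300) [0.303 0.033 0.092]
(500, 285) [ 0.335 -0.354  0.014]
(375, 195) [0.621 0.016 0.012]
(328, 231) [0.508 0.163 0.081]
```

Hole circle fits well: radii 99.9–100.8 mm, centre (0.570,0.230). The pad is at (0.501,0.158) and the next hole at (0.573,0.130). I'll turn the tool and shut the fingers first.

```bash
python3 -m jog '[[0,0,0,-7,0],[0,0,0,-7,0],[0,0,0,-7,0],[0,0,0,-7,0],[0,0,0,-7,0],[0,0,0,-7,0],[0,0,0,-7,0],[0,0,0,-7,0],[0,0,0,-7,0],[0,0,0,-7,0],[0,0,0,-7,0],[0,0,0,-7,0],[0,0,0,-6,0]]' 20
cat > to.py <<'E'
from h import *;from rig import ctrl;import sys
o=ctrl.get_obs();A=R.from_rotvec(o['eef_rot']).as_matrix();t=np.array([float(v) for v in sys.argv[1:4]])
print('t',o['time'],'pos',o['tool_pos'].round(4),'q',o['q'].round(2),'F',o['force'].round(1),'w',o['grip_width']);print(A.round(3));print('tool shift',(A.T@(t-o['tool_pos'])).round(4))
E
python3 to.py .501 .158 .15
```

```text
time: 1.18
tool_pos: [0.138, -0.4802, 0.2307]
eef_rot: [-1.882, -2.514, -0.001]
force: [0.4, -0.5, -0.1]
grip_width: -0.0
grip_force: 0.0
t 1.1833 pos [ 0.138  -0.4802  0.2307] q [-1.29  0.24  0.    1.34 -0.   -0.01] F [ 0.4 -0.5 -0.1] w -1.4174855353715608e-05
[[-0.282  0.96  -0.   ]
 [ 0.96   0.282  0.001]
 [ 0.001 -0.    -1.   ]]
tool shift [0.51   0.5281 0.0814]
```

```bash
python3 -m jog '[[0.024,0.025,0,0,0],[0.024,0.025,0,0,0],[0.024,0.025,0,0,0],[0.024,0.025,0,0,0],[0.024,0.025,0,0,0],[0.024,0.025,0,0,0],[0.024,0.025,0,0,0],[0.024,0.025,0,0,0],[0.024,0.025,0,0,0],[0.024,0.025,0,0,0],[0.024,0.025,0,0,0],[0.024,0.025,0,0,0],[0.024,0.025,0,0,0],[0.024,0.025,0,0,0],[0.024,0.025,0,0,0],[0.024,0.025,0,0,0],[0.024,0.025,0,0,0],[0.024,0.025,0,0,0],[0,0,0,0,0],[0,0,0,0,0]]'
python3 to.py .501 .158 .11
```

```text
time: 2.85
tool_pos: [0.4513, 0.0603, 0.2305]
eef_rot: [-1.885, -2.512, 0.002]
force: [-0.0, -0.2, 0.4]
grip_width: -0.0001
grip_force: 0.0
t 2.85 pos [0.4513 0.0603 0.2305] q [ 0.13  0.15 -0.11  1.31 -0.    1.42] F [-0.  -0.2  0.4] w -6.546771657676716e-05
[[-0.28   0.96  -0.002]
 [ 0.96   0.28  -0.   ]
 [ 0.    -0.002 -1.   ]]
tool shift [0.0799 0.0752 0.1203]
```

```bash
python3 -m jog '[[0.02,0.019,0,0,0],[0.02,0.019,0,0,0],[0.02,0.019,0.02,0,0],[0.02,0.018,0.03,0,0],[0,0,0.03,0,0],[0,0,0.03,0,0],[0,0,0.01,0,0],[0,0,0,0,0],[0,0,0,0,0]]'
python3 to.py .501 .158 .084
python3 - <<'E'
from h import *;from rig import ctrl
p,d=ctrl.capture('wrist');c=ctrl.calibration('wrist');print(c)
q,_=ctrl.capture('top')
np.savez('w1.npz',p=p,d=d,**{k:np.array(v) for k,v in c.items()})
q=cv2.resize(q[163:263,260:380],(480,400),interpolation=2)
s,_=ctrl.capture('side');s=cv2.resize(s[190:290,230:350],(480,400),interpolation=2)
cv2.imwrite('pics/w1.png',p[:,:,::-1]);cv2.imwrite('pics/ts1.png',cv2.resize(np.hstack([q,s])[:,:,::-1],(800,333)))
E
```

```text
time: 3.6
tool_pos: [0.5011, 0.1555, 0.1118]
eef_rot: [-1.892, -2.508, 0.001]
force: [-0.5, 1.2, 0.2]
grip_width: -0.0001
grip_force: 0.0
t 3.6 pos [0.5011 0.1555 0.1118] q [ 0.3   0.37 -0.14  1.06 -0.    1.59] F [-0.5  1.2  0.2] w -0.00014419939873395118
[[-0.275  0.962 -0.001]
 [ 0.962  0.275 -0.   ]
 [-0.    -0.001 -1.   ]]
tool shift [0.0024 0.0006 0.0278]
{'K': array([[371.64829954,   0.        , 319.63774646],
       [  0.        , 371.64829954, 240.20676188],
       [  0.        ,   0.        ,   1.        ]]), 'eye': array([0.48208451, 0.22791037, 0.25626501]), 'attitude': array([2.82247218, 0.39525912, 0.06304317])}
```

View pics/w1.png

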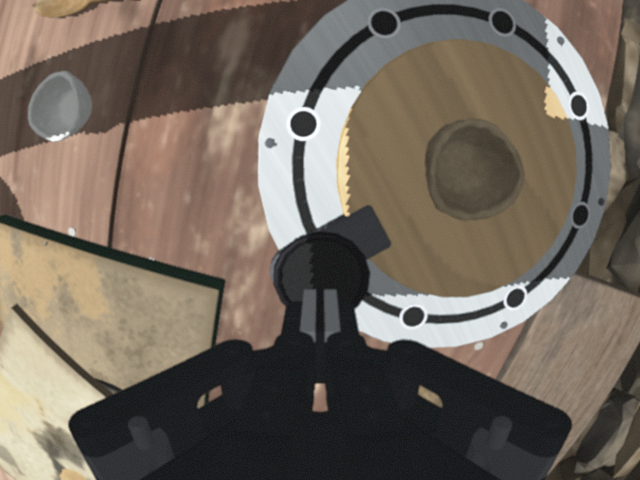

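View pics/ts1.png

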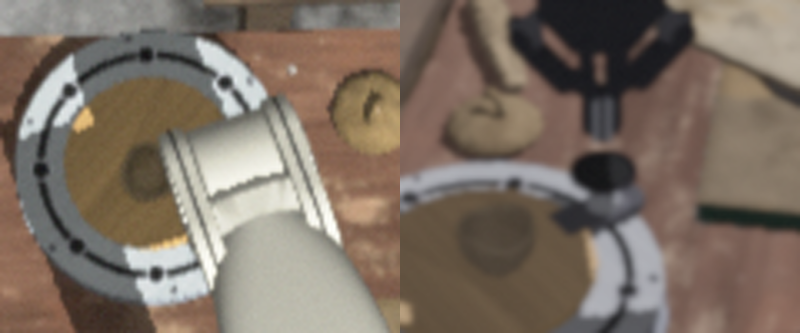

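The wrist view shows the pad's outline around (320,271), with the shut tips just above it. The side view agrees, with the tips over the pad. I'll check the centre by casting the fisheye ray.

```bash
python3 - <<'E'
from h import *
c=dict(np.load('w1.npz'));K=c['K']
def fr(u,v,z):
    m=np.array([u-K[0,2],v-K[1,2]]);r=np.hypot(*m);t=r/K[0,0]
    d=np.r_[np.sin(t)*m/r,np.cos(t)];d=R.from_rotvec(c['attitude']).apply(d);return c['eye']+d*(z-c['eye'][2])/d[2]
L,Rr,T=fr(272,272,.085),fr(369,272,.085),fr(321,233,.087);print(L.round(4),Rr.round(4),np.linalg.norm(L-Rr),T.round(4))
n=np.array([-.275,.962,0]);print('centre from top edge',(T-.024*n).round(4),'mid',((L+Rr)/2).round(4))
print('holes next/prev',fr(303,124,.04).round(4),fr(413,316,.04).round(4),'cup',fr(474,168,.075).round(4))
E
```

```text
[0.4786 0.1558 0.085 ] [0.5251 0.169  0.085 ] 0.048354544721854936 [0.4963 0.1824 0.087 ]
centre from top edge [0.5029 0.1593 0.087 ] mid [0.5019 0.1624 0.085 ]
holes next/prev [0.4725 0.2294 0.04  ] [0.5759 0.131  0.04  ] cup [0.5637 0.2346 0.075 ]
```

```bash
python3 -m jog '[[0.003,0,0.01,0,0],[0,0,0.01,0,0],[0,0,0.006,0,0],[0,0,0.003,0,0],[0,0,0.003,0,0],[0,0,0.003,0,0],[0,0,0.002,0,0],[0,0,0,0,0],[0,0,0,0,0]]'; python3 to.py .5735 .1304 .073
```

```text
time: 4.5
tool_pos: [0.5001, 0.1591, 0.0744]
eef_rot: [-1.89, -2.509, 0.001]
force: [-3.1, -2.3, 5.8]
grip_width: -0.0001
grip_force: 2.5
t 4.5 pos [0.5001 0.1591 0.0744] q [ 0.31  0.41 -0.19  0.97 -0.    1.6 ] F [-3.1 -2.3  5.8] w -0.0001430752217613803
[[-0.276  0.961 -0.001]
 [ 0.961  0.276 -0.001]
 [-0.    -0.001 -1.   ]]
tool shift [-0.0479  0.0626  0.0014]
```

```bash
python3 -m jog '[[0,0,0.002,0,0],[0,0,0.001,0,0],[0,0,0,0,0],[0,0,0,0,0]]'; python3 to.py .5735 .1304 .073
```

```text
time: 4.83
tool_pos: [0.5003, 0.1591, 0.0717]
eef_rot: [1.89, 2.509, -0.001]
force: [-3.7, -2.3, 6.1]
grip_width: 0.0001
grip_force: 3.0
t 4.8333 pos [0.5003 0.1591 0.0717] q [ 0.31  0.41 -0.19  0.97 -0.    1.6 ] F [-3.7 -2.3  6.1] w 6.474106673327863e-05
[[-0.276  0.961 -0.   ]
 [ 0.961  0.276 -0.001]
 [-0.001 -0.    -1.   ]]
tool shift [-0.0478  0.0625 -0.0013]
```

```bash
python3 -m jog '[[0,0,0.001,0,0],[0,0,0,0,0],[0,0,0,0,0]]'; python3 -c "
from rig import ctrl
import numpy as np
o=ctrl.get_obs();print(o['tool_pos'],o['force'])"
python3 - <<'E'
import numpy as np
# arc steps in tool frame (tool turning with table), 10 rows x 4.5deg; pad start angle 226.4
C=np.array([.5704,.2303]);n=10;st=45/n
from rig import ctrl
from scipy.spatial.transform import Rotation as R
o=ctrl.get_obs();A=R.from_rotvec(o['eef_rot']).as_matrix()
p=lambda a:.1*np.array([np.cos(np.radians(a)),np.sin(np.radians(a)),0])
for k in range(n):
    Ak=R.from_euler('z',k*st,degrees=True).as_matrix()@A
    print((Ak.T@(p(226.4+(k+1)*st)-p(226.4+k*st))).round(4))
E
```

```text
time: 5.08
tool_pos: [0.5004, 0.1589, 0.071]
eef_rot: [1.89, 2.509, -0.001]
force: [-3.1, -2.1, 8.4]
grip_width: -0.0
grip_force: 3.8
[0.50038143 0.15893058 0.07101412] [-3.09948796 -2.0940238   8.40243203]
[-0.0066  0.0042  0.    ]
[-0.0066  0.0042  0.    ]
[-0.0066  0.0042  0.    ]
[-0.0066  0.0042  0.    ]
[-0.0066  0.0042  0.    ]
[-0.0066  0.0042  0.    ]
[-0.0066  0.0042  0.    ]
[-0.0066  0.0042  0.    ]
[-0.0066  0.0042  0.    ]
[-0.0066  0.0042  0.    ]
```

```bash
python3 -m jog '[[-0.0066,0.0042,0,-4.5,0],[-0.0066,0.0042,0,-4.5,0],[-0.0066,0.0042,0,-4.5,0],[0,0,0,0,0]]'; python3 to.py .5735 .1304 .071
```

```text
time: 5.42
tool_pos: [0.5209, 0.1439, 0.0713]
eef_rot: [1.579, 2.712, -0.0]
force: [-2.0, -3.8, 6.6]
grip_width: 0.0002
grip_force: 3.2
t 5.4167 pos [0.5209 0.1439 0.0713] q [ 0.27  0.44 -0.15  0.98 -0.    1.33] F [-2.  -3.8  6.6] w 0.00019822585552577526
[[-0.494  0.87   0.003]
 [ 0.87   0.494 -0.002]
 [-0.003  0.002 -1.   ]]
tool shift [-0.0378  0.039   0.0004]
```

```bash
python3 -m jog '[[-0.0066,0.0042,0,-4.5,0],[-0.0066,0.0042,0,-4.5,0],[-0.0066,0.0042,0,-4.5,0],[-0.0066,0.0042,0,-4.5,0],[-0.0066,0.0042,0,-4.5,0],[-0.0066,0.0042,0,-4.5,0],[-0.0066,0.0042,0,-4.5,0],[0,0,0,0,0],[0,0,0,0,0]]'; python3 to.py .5735 .1304 .071
python3 - <<'E'
from h import *;from rig import ctrl
p,d=ctrl.capture('wrist');c=ctrl.calibration('wrist')
np.savez('w2.npz',p=p,d=d,**{k:np.array(v) for k,v in c.items()})
cv2.imwrite('pics/w2.png',p[:,:,::-1])
E
```

```text
time: 6.17
tool_pos: [0.574, 0.1311, 0.0716]
eef_rot: [0.786, 3.037, 0.001]
force: [0.1, -2.4, 5.5]
grip_width: -0.0002
grip_force: 3.1
t 6.1667 pos [0.574  0.1311 0.0716] q [ 0.23  0.52 -0.01  1.03 -0.    0.73] F [ 0.1 -2.4  5.5] w -0.00016512269820024507
[[-0.874  0.485  0.005]
 [ 0.485  0.874 -0.001]
 [-0.004  0.002 -1.   ]]
tool shift [ 0.     -0.0009  0.0006]
```

View pics/w2.png

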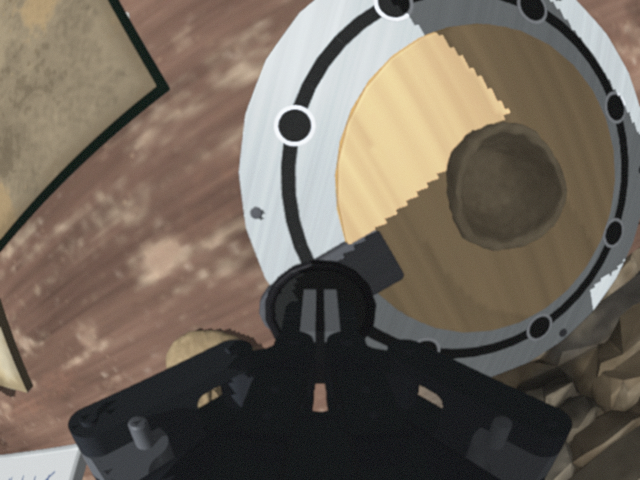

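The wrist view shows the table followed: the tips still sit in the pad at about (320,305), and the old hole at (294,125) is one step behind. I'll lift straight up.

```bash
python3 -m jog '[[0,0,-0.003,0,0],[0,0,-0.003,0,0],[0,0,-0.003,0,0],[0,0,-0.004,0,0],[0,0,-0.01,0,0],[0,0,-0.02,0,0],[0,0,-0.03,0,0],[0,0,0,0,0],[0,0,0,0,0]]'
python3 - <<'E'
from h import *;from rig import ctrl
p,d=ctrl.capture('wrist');c=ctrl.calibration('wrist');s,_=ctrl.capture('side');print(ctrl.get_obs()['tool_pos'],ctrl.get_obs()['force'])
np.savez('w3.npz',p=p,d=d,**{k:np.array(v) for k,v in c.items()})
s=cv2.resize(s[210:310,190:310],(576,480),interpolation=2)
cv2.imwrite('pics/w3.png',cv2.resize(np.hstack([p,s])[:,:,::-1],(800,316)))
E
```

```text
time: 6.97
tool_pos: [0.5726, 0.1326, 0.1455]
eef_rot: [0.784, 3.039, 0.004]
force: [0.4, 0.5, -1.1]
grip_width: 0.0
grip_force: 0.0
[0.5707592  0.13203733 0.14273711] [0.70161533 0.2565544  0.30934718]
```

View pics/w3.png

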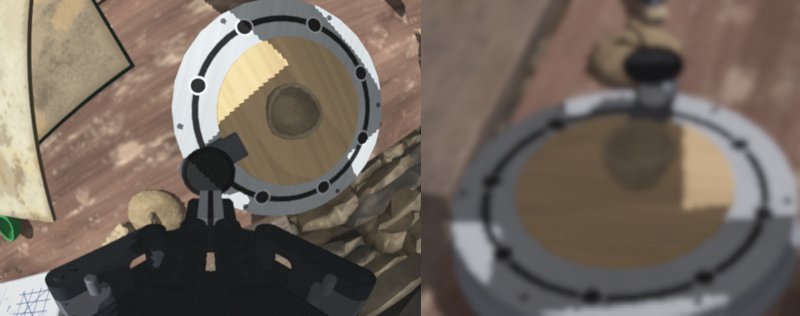

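The pad at (208,168) of the composite stands over the next hole in both views. The depth will tell whether it has sprung up.

```bash
python3 - <<'E'
from h import *
for n,pts in(('w1',[(300,255),(340,255),(321,262),(300,275),(345,275),(450,230),(300,135+70)]),('w2',[(290,290),(350,285),(320,275)]),('w3',[(300,248),(330,245),(316,255),(316,240),(300,265),(335,262),(400,230),(310,150)])):
    c=dict(np.load(n+'.npz'));K=c['K']
    for u,v in pts:
        m=np.array([u-K[0,2],v-K[1,2]]);r=np.hypot(*m);t=r/K[0,0]
        d=np.r_[np.sin(t)*m/r,np.cos(t)];z=float(c['d'][v,u])
        print(n,(u,v),(c['eye']+R.from_rotvec(c['attitude']).apply(d*z/d[2])).round(4))
E
```

```text
w1 (300, 255) [0.4897 0.1688 0.0863]
w1 (340, 255) [0.5082 0.1742 0.0868]
w1 (321, 262) [0.5005 0.168  0.0862]
w1 (300, 275) [0.4924 0.1583 0.0855]
w1 (345, 275) [0.5137 0.1649 0.0867]
w1 (450, 230) [0.5711 0.1965 0.0553]
w1 (300, 205) [0.4835 0.1833 0.042 ]
w2 (290, 290) [0.5606 0.1256 0.0725]
w2 (350, 285) [0.5709 0.1487 0.0724]
w2 (320, 275) [0.5609 0.1399 0.072 ]
w3 (300, 248) [0.5599 0.1273 0.0845]
w3 (330, 245) [0.5666 0.1433 0.0847]
w3 (316, 255) [0.5685 0.1331 0.0832]
w3 (316, 240) [0.5607 0.1374 0.0823]
w3 (300, 265) [0.569  0.1221 0.0845]
w3 (335, 262) [0.5777 0.1407 0.0831]
w3 (400, 230) [0.5892 0.1849 0.0534]
w3 (310, 150) [0.5157 0.1575 0.0396]
```

Before the press, the pad read 44 mm above the plate. It reads 44 mm again now (it was at 72 mm height when pressed), so it has locked. I'm handing in.

```bash
python3 -m jog '[[0,0,0,0,0],[0,0,0,0,0],[0,0,0,0,0]]'; python3 -c "
from rig import ctrl
print(ctrl.hand_in())"
```

```text
time: 7.32
tool_pos: [0.5707, 0.1317, 0.1421]
eef_rot: [-0.785, -3.04, 0.002]
force: [-0.6, -0.7, 0.6]
grip_width: -0.0
grip_force: 0.0
the job is handed in; nothing more can be done
None
```

I turned the table one hole counter-clockwise and handed the job in at 7.3 s; the final views show the pad over the next hole and sprung fully up, and the cup was not touched, but the hand-in returned no verdict.

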